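Look into the square scrap caddy and let its lid down softly

ROBOT

A 6-joint arm with a two-finger parallel gripper is mounted at the origin on the work surface; the furniture and walls round the work are solid. World frame = base frame: x ahead of the robot, y to its left, z up, the work surface at z = 0. Lengths are in m, angles in rad, forces in N, time in s.
With the tool pointing down it reaches from about 0.3 to 0.825 m from the base axis. Payload 5.4 kg.
Tool frame: the origin (TCP) lies at the very end of the fingers, on their centre line; the grasp point (between the pads) lies 19 mm behind it; z points along the fingers, y is the line along which they close (so a half turn about z gives the same grasp; the last joint's range is limited). The gripper opens to 92 mm and grips with 3 to 60 N. Pads are 20 mm wide; open, the fingers measure 128 mm over their backs; the gripper's body (75 mm by 189 mm) begins 69 mm behind the grasp point.
Start: joints at [-1.471, 0.158, 1.597, -0, 1.386, -0.21], TCP at [0.175, -0.548, 0.215] pointing down, gripper open.
Joint ranges: [-2.91, 2.91], [-0.94, 2.29], [0.18, 2.7], [-1.29, 4.43], [0.17, 2.64], [-3, 3]. Speed limits (rad/s): [2.57, 2.57, 3.14, 3.14, 3.14, 3.14].

INTERFACE

Orientations are given as a rotation vector (axis times angle).
In Python, from workcell import bot gives the robot as it stands. Calls block until the motion is done:
- bot.goto(position, orientation): joint-space move of the TCP to a pose.
- bot.line_to(position, rot=None, max_speed=0.15): straight line of the TCP; rot=None keeps the orientation; max_speed is the mean speed in m/s.
- bot.set_joints(angles): joint-space move.
- bot.set_gripper(opening, newtons=None): opening from 0.0 (shut) to 1.0 (fully open); newtons is the grip in N (None keeps the last); returns when the fingers have stopped.
- bot.hold(seconds).
- bot.inverse_kinematics(position, orientation): joint angles nearest the present ones, or None.
- bot.read_camera(name): name is "scene" or "top" or "wrist"; returns a dict with "pixels" (420x560x3 uint8, blue, green, red), "fx", "fy", "cx", "cy" (pixels), "R" (3x3) and "t" (3): a world point X has camera coordinates R X + t. Camera axes: x right, y down, z forward; pixel columns grow to the right and rows downward; lengths in m; the calibration is good to about 2 mm. A picture is of the moment at which its call begins. There is no depth.
A pose or a line that the arm cannot do raises bot.MotionError and nothing moves.
- bot.job_done(): hands the job in; it is judged then, once.
Readings, each from a call of its own:
- bot.current_clock(): time.
- bot.current_joints(): joint angles.
- bot.current_joint_vel(): joint speeds.
- bot.current_effort(): joint torques, N m.
- bot.current_ee_pos(): TCP position.
- bot.current_tool_rot(): TCP orientation.
- bot.current_contact_force(): force on the tool from outside, world axes, zero at the start.
- bot.current_ft_torque(): the same for the moment, N m.
- bot.current_opening(): opening from 0.0 (shut) to 1.0 (fully open).
- bot.current_grip_force(): force on a finger pad.
Only numpy, scipy, OpenCV 4.12 (cv2) and the standard library are available. Lean on these libraries where they do the work, as an engineer would, in place of code of your own. Each camera call takes 0.05 s, during which the arm holds its last target. There are 200 camera calls.

TASK

I want to see how full the square scrap caddy is, not the round one. Using only its front lever, press the pad right down with your fingertips so that the lid stands wide open, keep it there for about three seconds while I look in, then ease the lever up slowly, over about three seconds, so that the lid comes down without slamming and ends fully shut. Do not touch the lid itself, do not pick anything up, and leave the round caddy shut and the loose things where they stand.

Things in the scene. Friction and masses are not known exactly. Their poses are not given: they have to be found in the camera images.
- square_caddy: the square caddy: white box-shaped bin, 140 mm deep (x) x 150 mm wide (y) x 170 mm to the rim, flat square grey lid up to 12 mm above the rim, fixed to the worktop. Origin at the centre of its underside, z up, its front (with the lever) looks to its own -x. Its lever juts out of the front, low down: a flat rubber-topped steel pad 38 mm deep (along the caddy's x) x 42 mm wide. The lever turns about a hidden pivot 125 mm behind the pad (at caddy x = -0.040, z = 0.042).
- square_caddy_pad (a point): centre of the top of the square caddy's lever pad; at rest about 64 mm above the worktop and 95 mm in front of the caddy's front wall (caddy frame x = -0.165, y = 0). It goes down about 49 mm (to about 15 mm above the worktop) when the lever is fully pressed, moving by less than 4 mm along x meanwhile.
- square_caddy_lid (a joint): angle of the square caddy's lid, hinged on its rear rim: 0 shut, about 1.17 rad wide open (stop). It is linked to the lever and turns 3 rad for each rad of lever, about 0.024 rad for each mm the pad goes down. Its weight pushes the pad up with roughly 4 to 10 N when nearly shut, falling to 1 to 4 N when wide open, so if the lever is let go the lid falls and slams; raising the fingertips at 15 to 20 mm/s, the pad following in contact with them, brings it down softly.
- round_caddy: the round caddy, to be left alone: white cylindrical bin, 140 mm in diameter, 170 mm to the rim, round grey lid, fixed to the worktop. Same frame convention and the same lever and pad at the same place in its own frame. Either caddy may stand on the left.
- round_caddy_lid (a joint): angle of the round caddy's lid, 0 shut; must stay shut.
- shot_glass: bystander: small clear glass, 55 mm across, 63 mm tall, loose; origin at the centre of the underside, z up.
- salt_shaker: bystander: salt shaker with a grey cap, 44 mm across, 90 mm tall, loose; origin at the centre of the underside, z up.
- dip_bowl: bystander: grey stoneware bowl, 105 mm across, 58 mm tall, loose; origin at the centre of the underside, z up.

How it is judged:
On the way:
1. the square caddy's lid is held wide open (over 1.03 rad) by its lever for two seconds (value of joint square_caddy_lid above 1.03 rad), for 2 s.
At the end, for the whole second after the job is handed in: after the two-second look the square caddy's lid is fully shut again (under 0.04 rad), the round caddy's lid is shut (under 0.04 rad), and the glass, shaker and bowl stand upright within 20 mm of where they were (value of joint each of square_caddy_lid, round_caddy_lid below 0.04 rad and distance of each of shot_glass, salt_shaker, dip_bowl from where it was at the start of the episode below 0.02 m and angle between each of shot_glass, salt_shaker, dip_bowl's own z axis and vertical below 0.2 rad); the robot touches nothing.
It fails at once if the square caddy's lid slams: it still falls faster than 3 rad/s within its last 0.3 rad (value of joint square_caddy_lid below 0.3 rad and velocity of joint square_caddy_lid below -3 rad/s).
It fails at once if the round caddy's lid is opened by more than 0.1 rad (value of joint round_caddy_lid above 0.1 rad).
It fails at once if the robot touches the square caddy's lid itself (over 1 N) (contact force between any of the fingers, the arm and square_caddy_lid above 1 N).
It fails at once if a bystander is lifted, carried, knocked over or pushed more than 30 mm (distance of any of shot_glass, salt_shaker, dip_bowl from where it was at the start of the episode above 0.03 m or height (world z) of any of shot_glass, salt_shaker, dip_bowl above 0.015 m or angle between any of shot_glass, salt_shaker, dip_bowl's own z axis and vertical above 0.6 rad).
It also fails if it takes over 48 s, if anything falls off the work surface, if the arm or the gripper's body presses on something with over 40 N, if the wrist force passes 120 N, or if a joint passes its speed limit or range.

## Working session

There is one attempt and no reset: what is moved stays moved. The work goes in short steps, each a Python script; the robot and the scene stay as the last script left them, time stands still between calls to the robot, and variables do not carry over. Pictures are saved under pics/ and viewed, at most 10 in all, crops included, and the job is handed in when it is done.

```bash
mkdir -p pics; python3 - <<'E'
from workcell import bot
import cv2,pickle
d={n:bot.read_camera(n) for n in("scene","top")}
pickle.dump(d,open("v.pkl","wb"))
for n in d: cv2.imwrite(f"pics/{n}.png",d[n]["pixels"]); print(n,d[n]["fx"],d[n]["R"],d[n]["t"])
print(bot.current_tool_rot(),bot.current_clock())
E
```

```text
scene 387.72036131847614 [[-0.71227235 -0.70172031  0.01602178]
 [-0.40878364  0.39615891 -0.82216425]
 [ 0.57058219 -0.59215431 -0.56902482]] [0.3997406  0.35372471 0.78396266]
top 522.4658464298279 [[ 0.20852273 -0.97801613  0.00165085]
 [-0.88996306 -0.19044837 -0.41436115]
 [ 0.40556629  0.08493452 -0.91011104]] [-0.12302096  0.5374472   1.37725639]
[-3.10231573e+00 -4.84450674e-01 -1.33770773e-04] 0.1
```

View pics/scene.png

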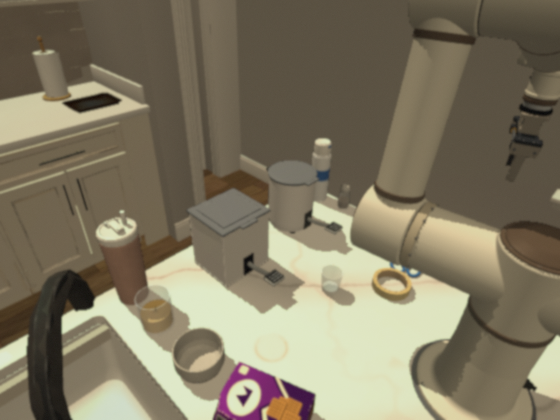

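View pics/top.png

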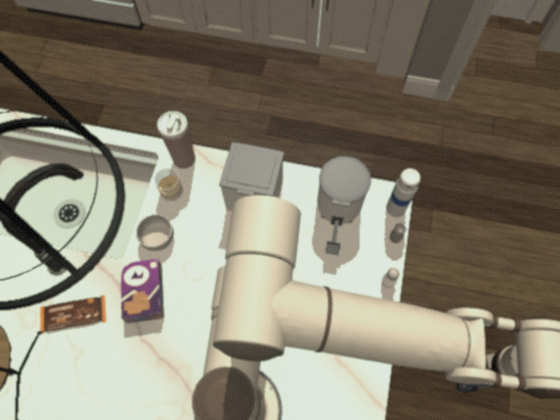

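The scene view shows the square caddy at about (232,237) with its pad near (274,277). The round caddy's pad is near (334,227), or (333,248) in the top view, where the arm hides the square pad. A clear glass stands near (331,279), between the levers.

```bash
cat > h.py <<'E'
import numpy as np,cv2,pickle
def ray(c,u,v,z):
    R,t=np.array(c["R"]),np.array(c["t"]); o=-R.T@t
    d=R.T@np.array([(u-c["cx"])/c["fx"],(v-c["cy"])/c["fy"],1]); return o+d*(z-o[2])/d[2]
def tri(obs):
    A=[];b=[]
    for c,u,v in obs:
        R,t=np.array(c["R"]),np.array(c["t"]); o=-R.T@t
        d=R.T@np.array([(u-c["cx"])/c["fx"],(v-c["cy"])/c["fy"],1]); d/=np.linalg.norm(d)
        P=np.eye(3)-np.outer(d,d); A.append(P); b.append(P@o)
    return np.linalg.lstsq(np.vstack(A),np.hstack(b),rcond=None)[0]
E
python3 - <<'E'
from h import *
d=pickle.load(open("v.pkl","rb")); s,t=d["scene"],d["top"]
print("sq pad",ray(s,274,277,.064),"rnd pad",ray(s,334,227,.064),ray(t,333,248,.064),tri([(s,334,227),(t,333,248)]))
print("glass",ray(s,331,287,0),"lid sq corners",[ray(t,*p,.18) for p in((230,146),(283,153),(276,198),(222,187))])
print("lid rnd",ray(t,344,179,.18),"bowl",ray(t,155,240,.03), "top objs",ray(t,398,238,0),ray(t,391,283,0))
im=s["pixels"][150:330,180:400]; cv2.imwrite("pics/c1.png",cv2.resize(im,None,fx=3.3,fy=3.3,interpolation=cv2.INTER_CUBIC))
E
```

```text
sq pad [0.45376455 0.10601782 0.064     ] rnd pad [ 0.47527429 -0.16251813  0.064     ] [ 0.47557573 -0.16700136  0.064     ] [ 0.4775611  -0.16694385  0.06011436]
glass [ 3.69513284e-01 -2.12852767e-02 -1.11022302e-16] lid sq corners [array([0.6768613 , 0.17858296, 0.18      ]), array([0.68610972, 0.02462434, 0.18      ]), array([0.54284829, 0.01358344, 0.18      ]), array([0.54448101, 0.16722698, 0.18      ])]
lid rnd [ 0.63997071 -0.15952623  0.18      ] bowl [0.40308482 0.35072891 0.03      ] top objs [ 0.57229177 -0.3551382   0.        ] [ 0.42838101 -0.3520557   0.        ]
```

View pics/c1.png

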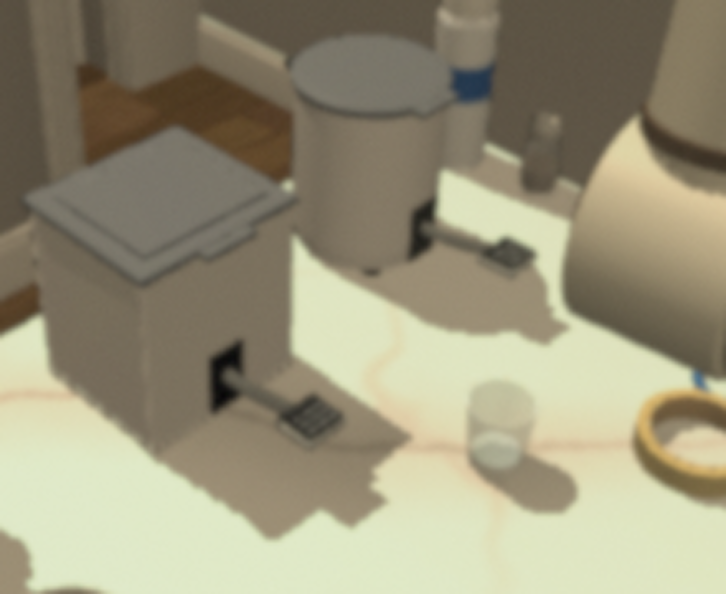

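The crop puts the square caddy's pad centre at (274.5,276.7). The lever is unobstructed and points roughly along -x, and the glass is well clear. Next I'll go above the pad and look with the wrist camera.

```bash
python3 - <<'E'
from workcell import bot
from h import *
bot.set_gripper(0.0)
p=bot.current_ee_pos(); bot.line_to([p[0],p[1],.30])
bot.goto([.42,.106,.27],[-np.pi,0,0])
d={n:bot.read_camera(n) for n in("wrist","scene")}
d["top"]=bot.read_camera("top")
pickle.dump(d,open("v2.pkl","wb"))
c=d["wrist"]; P=c["R"]@np.array([.454,.106,.064])+c["t"]; print("pred px",c["fx"]*P[0]/P[2]+c["cx"],c["fy"]*P[1]/P[2]+c["cy"])
print(bot.current_ee_pos(),bot.current_joints(),bot.current_clock())
cv2.imwrite("pics/w1.png",c["pixels"])
E
```

```text
pred px 277.84703868887385 151.20278920585463
[0.42020609 0.10557186 0.27000931] [-3.41892840e-02 -2.59462415e-01  1.89014475e+00 -8.11473062e-05
  1.51091413e+00  1.53749640e+00] 4.7917
```

View pics/w1.png

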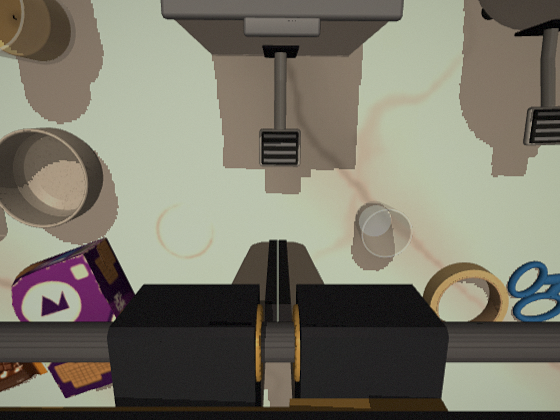

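The wrist view shows the square pad centred at about (280,147), close to the predicted (278,151). The lever is straight along x, and the glass at (380,225) and bowl at (47,177) are off to the sides. I'll triangulate the height, then press with contact feedback.

```bash
cat > prep.py <<'E'
from workcell import bot
from h import *
d=pickle.load(open("v2.pkl","rb")); w,s=d["wrist"],d["scene"]
print("tri",tri([(w,280,147),(s,274.5,276.7)])," plane",ray(w,280,147,.064),"glass",ray(w,376,219,0))
p=ray(w,280,147,.064); x,y=p[0],p[1]
bot.goto([x,y,.12],[-np.pi,0,0])
for z in np.arange(.08,.05,-.004):
    bot.line_to([x,y,z],max_speed=.04); f=bot.current_contact_force()
    print(round(z,3),np.round(f,2))
    if f[2]>2: break
print(bot.current_ee_pos(),bot.current_clock())
cv2.imwrite("pics/w2.png",bot.read_camera("wrist")["pixels"])
E
python3 prep.py
```

```text
tri [0.45695782 0.10284466 0.06053021]  plane [0.45816534 0.10384774 0.064     ] glass [ 0.36564594 -0.01437202  0.        ]
0.08 [0.52 0.12 0.11]
0.076 [ 0.27  0.11 -0.35]
0.072 [-0.31 -0.03  0.41]
0.068 [0.46 1.12 0.2 ]
0.064 [ 0.17 -0.27  2.88]
[0.45879833 0.103807   0.06439725] 7.6083
```

View pics/w2.png

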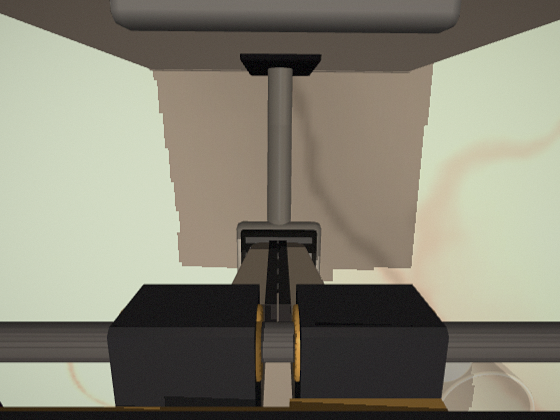

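Contact came at z≈0.064 with the fingertips on the middle of the pad. Now I'll press, hold while checking, and ease up.

```bash
python3 - <<'E'
from workcell import bot
from h import *
x,y,z=bot.current_ee_pos()
bot.line_to([x,y,.018],max_speed=.025); print(bot.current_contact_force(),bot.current_ee_pos())
for zz in(.0165,.015,.0135):
    bot.line_to([x,y,zz],max_speed=.015); f=bot.current_contact_force(); print(zz,f)
    if f[2]>15: break
print(bot.current_ee_pos(),bot.current_clock())
cv2.imwrite("pics/s3.png",bot.read_camera("scene")["pixels"])
E
```

```text
[-2.87199462  0.80500021  9.0287761 ] [0.45921553 0.10384701 0.01887352]
0.0165 [-7.68498568  0.16176873 19.76198983]
[0.4593916  0.10381516 0.01841627] 9.9
```

View pics/s3.png

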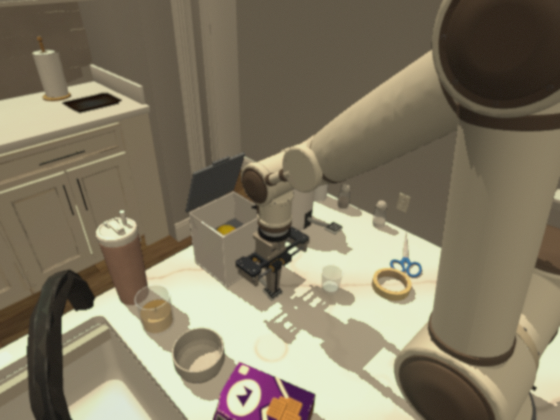

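The picture shows the square lid standing steeply open at about (215,183), with the contents visible at (227,231). The rising force (20 N) shows the lever is on its stop, and nothing else has moved. Now the hold, then the slow release.

```bash
python3 - <<'E'
from workcell import bot
from h import *
bot.hold(3)
x,y,_=bot.current_ee_pos(); t0=bot.current_clock()
bot.line_to([x,y,.068],max_speed=.015); print(bot.current_clock()-t0,bot.current_contact_force())
bot.line_to([x,y,.11],max_speed=.04)
bot.line_to([x-.05,y,.26])
print(bot.current_contact_force(),bot.current_clock())
a=bot.read_camera("scene"); w=bot.read_camera("wrist")
cv2.imwrite("pics/e.png",np.hstack([a["pixels"][130:400,130:430],cv2.resize(w["pixels"],(360,270))]))
E
```

```text
3.5833000000000013 [ 0.08232474  0.10040775 -0.04107266]
[ 0.39631001  0.62533279 -0.40090921] 18.9333
```

View pics/e.png

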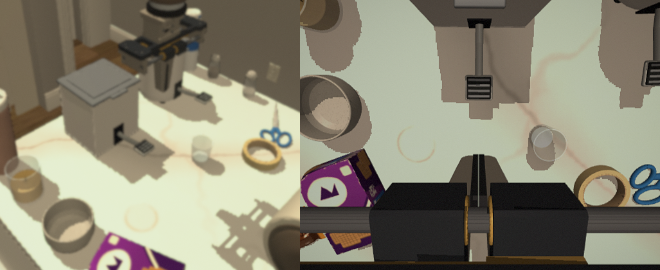

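The square lid is flat and shut at about (100,85) in the left half, and its pad is back up at (479,88) in the right half. The glass and bowl haven't moved, and the robot is clear of everything.

```bash
python3 -c "
from workcell import bot
print(bot.job_done())"
```

```text
the job is handed in; nothing more can be done
None
```

I pressed the square caddy's lever to its stop, held its lid wide open for a little over 3 s, and eased it shut over about 3.6 s; the last pictures show it shut and the glass and bowl unmoved, nothing but the pad was touched, and the job is handed in, though no verdict came back.

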